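Clamp the green circuit board until the clutch slips

ROBOT

A 6-joint arm with a two-finger parallel gripper is mounted at the origin on the work surface. World frame = base frame: x ahead of the robot, y to its left, z up, the work surface at z = 0. Lengths are in m, angles in rad, forces in N, time in s.
With the tool pointing down it reaches from about 0.25 to 0.775 m from the base axis. Payload 4 kg.
Tool frame: the origin (TCP) lies at the very end of the fingers, on their centre line; the grasp point (between the pads) lies 19 mm behind it (robot.hold_point_z is the distance from the TCP to the grasp point, in m); z points along the fingers, y is the line along which they close (so a half turn about z gives the same grasp; the last joint's range is limited). The gripper opens to 94 mm and grips with 3 to 60 N. Pads are 16 mm wide; open, the fingers measure 119 mm over their backs; the gripper's body (75 mm by 177 mm) begins 78 mm behind the grasp point.
Start: joints at [1.102, 0.087, 1.371, -0, 1.684, -0.103], TCP at [0.197, 0.514, 0.206] pointing down, gripper open.
Joint ranges: [-3.1, 3.1], [-0.76, 2.03], [0.27, 2.55], [-1.08, 4.22], [0.17, 2.65], [-2.57, 2.57]. Speed limits (rad/s): [2.79, 2.79, 3.14, 3.14, 3.14, 3.14].

INTERFACE

Orientations are given as [roll, pitch, yaw] about the fixed x, y, z axes, in that order (R = Rz(yaw) Ry(pitch) Rx(roll)).
In Python, from bench import robot gives the robot as it stands.
- The arm moves only by the tool carry_out, never from a script. Its argument "steps" is a list of rows, each a list of 3 entries, a list of its own where there are three numbers: the shift along the tool's x, y, z in m, then the turn about the tool's z in units of 10 degrees (1.0 is 10 degrees), then the closure, from -1 (fully open) to 1 (shut). In form: [[[tx, ty, tz], roll, jaw], ...]. A call has 1 to 10 rows; each row is the pose to reach, as a shift and turn from the pose commanded when the call began, along the tool's axes at that moment; what a row does not reach only later rows make up. A row lasts 1/8 s, in which the tool goes at most 62.5 mm and 10.7 degrees, less where a joint would pass 70% of its speed; a pose out of reach is approached as far as the arm can. A call with a gripper value outside its range is refused whole. The fingers move at their own pace and stop on an object; the grip force is fixed at half the most. Time passes only in rows, so rows that repeat a pose let the fingers close. It gives the time, the measured TCP pose, the force, the opening and the grip force at its end, in the units of the state.
- robot.get_obs(): the state, without advancing time (a new reading comes with each control period).
- robot.snapshot(name): name is "scene" or "top" or "wrist"; returns a dict with "image" (480x640x3 uint8, red, green, blue), "z_map" (480x640 float32, m along the optical axis (not along the pixel's ray), 0 where there is no reading), "mtx" (3x3 intrinsics, pixels), "R" (3x3) and "t" (3): a world point X has camera coordinates R X + t. Camera axes: x right, y down, z forward; pixel columns grow to the right and rows downward; lengths in m; the calibration is good to about 2 mm. A picture is of the moment at which its call begins.
- robot.close_job(): hands the job in; it is judged then, once.
The state is a dict: "time": time; "joint_positions": joint angles; "qvel": joint speeds; "joint_torque": joint torques, N m; "tool_pos": TCP position; "ee_rot": TCP orientation; "wrist_force": force on the tool from outside, world axes, zero at the start; "wrist_torque": the same for the moment, N m; "width": finger opening in m; "finger_force": force on a finger pad.
Only numpy, scipy, OpenCV 4.12 (cv2) and the standard library are available. Lean on these libraries where they do the work, as an engineer would, in place of code of your own. Each camera call takes 0.05 s, during which the arm holds its last target. There are 200 camera calls.

TASK

Tighten the clamp on the green circuit board: turn the black knob of the fixture holding the green board clockwise until its swinging finger presses the board against the fence and the knob's clutch slips, then stop turning straight away (a little slipping is enough, grinding on wears the clutch) and let go. Leave the blue board's fixture alone.

Things in the scene. Friction and masses are not known exactly. Their poses are not given: they have to be found in the camera images.
- green_grip (a point): Grip point of the green board's knob, on its vertical axis, 55 mm above the table. Black knob: a disc 44 mm across with an orange band (26 to 34 mm up), on it an upright bar 42 mm long, 14 mm thick, top at 64 mm, pinched across its thickness. x axis along the bar to its white mark, z up. The knob stands on a grey plate 140 x 170 mm; within 70 mm of its axis all else is under 30 mm high.
- green_clamp (a joint): Angle (rad) of the steel clamp finger under that knob, swinging about the knob's axis, 50 mm out to a red round pad. 0 wide open; grows as the knob turns clockwise from above; about 1.3 when the pad holds the green board (80 x 90 mm) home on the fence. Starts at 0.3 to 0.95. It swings with the knob (0.04 N m), may push the loose board a few mm, and stays where left.
- green_knob (a joint): Slip (rad) of the knob's torque-limiting clutch: clockwise turn of the knob relative to the finger. 0 at the start and while the finger swings; once the board blocks the pad and the torque reaches 0.2 N m the clutch slips smoothly and this grows. About 0.25 is plenty; past 0.7 (40 degrees) counts as grinding. The job takes 0.45 to 1.4 rad of turning, in one grasp.
- blue_pad (a point): Red pad at the tip of the clamp finger of the other fixture, which is identical (same knob, plate and finger) but holds a blue board; 19 mm above the table, 50 mm from its knob's axis. To be left where it is. Which fixture stands left or right varies, and their yaw and finger angles too.
Not all that is in view belongs to the job. What is shaped like the part that bears green_grip but brown or yellow is not meant.

How it is judged:
By the outcome, as a careful person would: the job done as asked, in the order asked, and still so for the second after the job is handed in, with the robot touching nothing.
It also fails if it takes over 32 s, if anything falls off the work surface, if the arm or the gripper's body presses on something with over 40 N, if the wrist force passes 120 N, or if a joint passes its speed limit or range.

## Working session

There is one attempt and no reset: what is moved stays moved. The work goes in short steps, Python scripts to look and compute and a tool call to move; the robot and the scene stay as the last step left them, time stands still between calls to the robot, and variables do not carry over. Pictures are saved under pics/ and viewed, at most 10 in all, crops included, and the job is handed in when it is done.

Besides the shell and the picture viewer there is one more tool, called after ">>>" as a command line: name --argument value ..., lists and objects as JSON in quotes. carry_out: Moves the arm, as the interface text tells. Its arguments: {"type":"object","properties":{"steps":{"type":"array","items":{"type":"array"}}},"required":["steps"]}

```bash
mkdir -p pics; cat > h.py <<'E'
import numpy as np, cv2
from bench import robot
def snap(n,f=None):
    s=robot.snapshot(n)
    if f: cv2.imwrite('pics/'+f,cv2.cvtColor(s['image'],cv2.COLOR_RGB2BGR))
    return s
def ray(s,u,v,z):
    K,R,t=map(np.array,(s['mtx'],s['R'],s['t']))
    c=-R.T@t; d=R.T@np.linalg.solve(K,[u,v,1.]); return c+d*(z-c[2])/d[2]
def proj(s,X):
    p=s['mtx']@(s['R']@np.array(X)+s['t']); return p[:2]/p[2]
E
python3 - <<'E'
from h import *
import pickle
s=snap('top','top.png'); w=snap('scene','scene.png')
pickle.dump((s,w),open('s.pkl','wb'))
print(s['mtx'],s['R'],s['t']); print(robot.get_obs())
E
```

```text
[[613.75202716   0.         327.41183612]
 [  0.         613.75202716 241.28503432]
 [  0.           0.           1.        ]] [[ 0.02407309 -0.99956717 -0.01691022]
 [-0.99351632 -0.0220405  -0.11153265]
 [ 0.11111166  0.01948552 -0.99361688]] [0.0581619  0.3922164  1.01340435]
{'time': 0.1, 'joint_positions': array([ 1.10190984e+00,  8.78598263e-02,  1.37208871e+00, -3.46891534e-06,
        1.68361269e+00, -1.03075607e-01]), 'qvel': array([ 0.00047199, -0.00260849, -0.00177733,  0.00067616, -0.0013328 ,
        0.00030418]), 'joint_torque': array([ 2.83066780e-03, -3.41255307e+01, -3.03301442e+01,  7.20724580e-02,
        3.04915407e-02, -8.18601507e-05]), 'tool_pos': array([0.19650568, 0.51316549, 0.20444017]), 'ee_rot': array([-3.13963417e+00, -1.99123397e-04,  2.77578119e+00]), 'wrist_force': array([ 0.44772724, -0.33354021, -0.33185592]), 'wrist_torque': array([ 0.01779442, -0.00702776, -0.01592747]), 'finger_force': 0.0, 'width': 0.09401827016806968}
```

View pics/top.png

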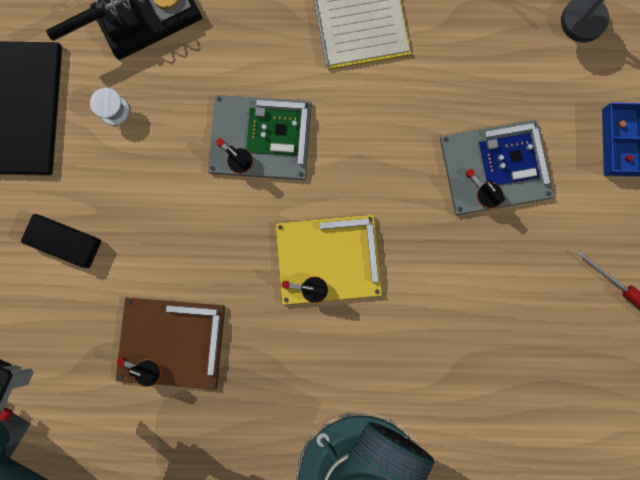

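View pics/scene.png

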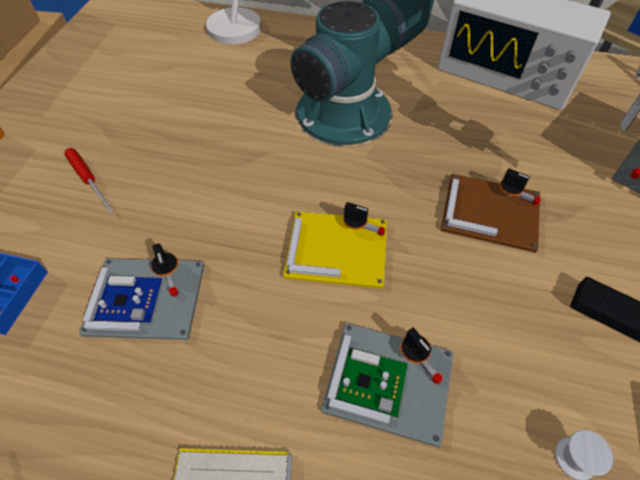

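The top picture could offer four knobs: green fixture (238,158), blue (490,194), yellow (314,289) and brown (147,372). I choose the one on the grey plate with the green board, at (238,158).

```bash
python3 - <<'E'
from h import *
import pickle
s,w=pickle.load(open('s.pkl','rb'))
a=cv2.resize(s['image'][120:195,200:275],(500,500),interpolation=cv2.INTER_CUBIC)
b=cv2.resize(w['image'][315:390,380:455],(500,500)[:2],interpolation=cv2.INTER_CUBIC)
c=cv2.resize(np.hstack([a,b]),(800,400)); cv2.imwrite('pics/c.png',c[:,:,::-1])
for n,m,(u0,u1,v0,v1) in (('top',s,(200,275,120,195)),('scene',w,(380,455,315,390))):
    K,R,t=m['mtx'],m['R'],m['t']; z=m['z_map'][v0:v1,u0:u1]
    V,U=np.mgrid[v0:v1,u0:u1]
    P=np.stack([(U-K[0,2])*z/K[0,0],(V-K[1,2])*z/K[1,1],z],-1)
    X=(P-t)@R; im=m['image'][v0:v1,u0:u1].astype(int)
    for lo,hi in((.057,.072),(.036,.05),(.028,.04)):
        k=(z>0)&(X[...,2]>lo)&(X[...,2]<hi); Q=X[k]
        if len(Q)<5: continue
        r=cv2.minAreaRect((Q[:,:2]*1000).astype(np.float32)); 
        print(n,lo,len(Q),Q.mean(0).round(4),r, np.median(Q[:,2]).round(4))
        if lo==.057:
            wm=k&(im.min(-1)>150); print('white',wm.sum(),X[wm].mean(0))
            _,ev=np.linalg.eigh(np.cov(Q[:,:2].T)); print('axis',np.degrees(np.arctan2(ev[1,1],ev[0,1])))
    red=(im[...,0]>150)&(im[...,1]<60)&(im[...,2]<60)
    print('red',X[red].mean(0),ray(m,U[red].mean(),V[red].mean(),.025))
E
```

```text
top 0.057 216 [0.524  0.219  0.0626] ((524.7062377929688, 219.32669067382812), (41.44078063964844, 14.119959831237793), 47.73812484741211) 0.0629
white 0 [nan nan nan]
axis 48.07162608413603
top 0.036 61 [0.5167 0.2169 0.0403] ((521.64990234375, 219.25347900390625), (37.75899887084961, 37.514495849609375), 35.31352233886719) 0.0382
top 0.028 332 [0.5236 0.2186 0.0332] ((542.56982421875, 206.10511779785156), (69.03540802001953, 81.33584594726562), 19.24900245666504) 0.0333
red [nan nan nan] [nan nan nan]
scene 0.057 306 [0.5285 0.2179 0.063 ] ((526.9721069335938, 218.05313110351562), (42.2579345703125, 14.387988090515137), 47.74466323852539) 0.0634
white 4 [0.53426916 0.2260842  0.06453353]
axis 48.293746171983635
scene 0.036 124 [0.5332 0.2154 0.0424] ((535.4335327148438, 213.42860412597656), (41.90977478027344, 16.79386329650879), 59.9176139831543) 0.0424
scene 0.028 338 [0.5356 0.2134 0.0337] ((529.4935302734375, 219.1392059326172), (39.82610321044922, 44.74352264404297), 18.06540870666504) 0.0337
red [0.56081994 0.25469758 0.02478062] [0.56091054 0.2546628  0.025     ]<stdin>:18: RuntimeWarning: Mean of empty slice.
  ret = um.true_divide(
<stdin>:21: RuntimeWarning: Mean of empty slice.
  ret = ret.dtype.type(ret / rcount)
```

View pics/c.png

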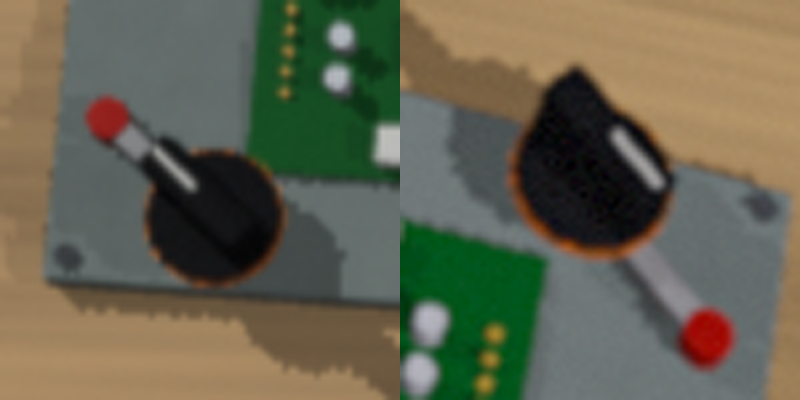

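The crop shows the black knob with its orange band, white mark toward the red pad, on the grey plate beside the green board. The choice holds: axis about (0.526, 0.219), bar at 48°.

I'll move above it with the closing line across the bar (yaw 228°, which leaves joint 6 room to turn clockwise).

>>> carry_out --steps '[[[-0.05,-0.02,0],-0.8,-1],[[-0.1,-0.04,0],-1.6,-1],[[-0.15,-0.058,0],-2.5,-1],[[-0.2,-0.077,0],-3.4,-1],[[-0.25,-0.096,0],-4.3,-1],[[-0.3,-0.115,0],-5.2,-1],[[-0.35,-0.134,0],-6.0,-1],[[-0.4,-0.153,0],-6.9,-1],[[-0.413,-0.158,0],-6.9,-1],[[-0.413,-0.158,0],-6.9,-1]]'

```text
time: 1.35
tool_pos: [0.5259, 0.218, 0.2047]
ee_rot: [3.14, -0.001, -2.306]
wrist_force: [-0.2, 0.0, -0.5]
width: 0.094
finger_force: 0.0
```

```bash
python3 - <<'E'
from h import *
s=snap('wrist','w1.png'); o=robot.get_obs(); print(o['time'],o['tool_pos'],o['ee_rot'],o['joint_positions'])
K,R,t=s['mtx'],s['R'],s['t']; z=s['z_map']
V,U=np.mgrid[:480,:640]
P=np.stack([(U-K[0,2])*z/K[0,0],(V-K[1,2])*z/K[1,1],z],-1); X=(P-t)@R
k=(z>0)&(X[...,2]>.058)&(X[...,2]<.07)&(np.hypot(X[...,0]-.526,X[...,1]-.2187)<.04)
Q=X[k]; print(len(Q),cv2.minAreaRect((Q[:,:2]*1000).astype(np.float32)),Q.mean(0))
E
```

```text
1.4 [0.52525729 0.21882427 0.20502436] [ 3.14015182e+00 -6.02757291e-04 -2.30385035e+00] [ 2.94532057e-01  1.30666312e-01  1.32400619e+00  9.28261111e-04
  1.68818084e+00 -2.11389801e+00]
836 ((525.0142211914062, 216.94146728515625), (41.51527404785156, 13.397339820861816), 47.915287017822266) [0.52454649 0.21649543 0.06404915]
```

View pics/w1.png

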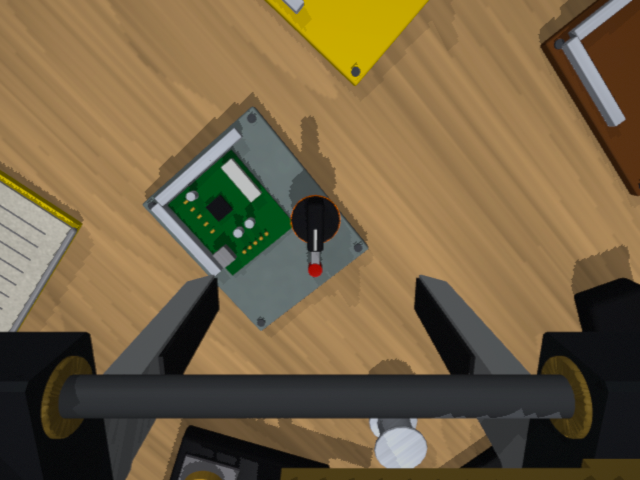

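The wrist view shows the knob at (315,220), its bar upright in the picture and centred between the open fingers; nothing tall is near. Going down and closing.

>>> carry_out --steps '[[[0.001,0,0.05],0,-1],[[0.001,0,0.1],0,-1],[[0.001,0,0.14],0,-0.5],[[0.001,0,0.16],0,-0.3],[[0.001,0,0.166],0,-0.2],[[0.001,0,0.166],0,0.2],[[0.001,0,0.166],0,1],[[0.001,0,0.166],0,1],[[0.001,0,0.166],0,1],[[0.001,0,0.166],0,1]]'

```text
time: 2.65
tool_pos: [0.5254, 0.2176, 0.0398]
ee_rot: [-3.141, 0.0, -2.303]
wrist_force: [0.1, 0.3, -0.9]
width: 0.0174
finger_force: 0.0
```

```bash
python3 - <<'E'
from h import *
o=robot.get_obs(); print({k:np.round(o[k],4) for k in o})
E
```

```text
{'time': np.float64(2.65), 'joint_positions': array([ 2.9280e-01,  2.1770e-01,  1.5587e+00,  1.0000e-04,  1.3647e+00,
       -2.1162e+00]), 'qvel': array([ 0.0002,  0.0029,  0.0013, -0.0008,  0.0013, -0.0012]), 'joint_torque': array([ 2.20000e-02, -3.72535e+01, -2.79531e+01, -4.94000e-02,
        5.25000e-02,  4.00000e-04]), 'tool_pos': array([0.5254, 0.2176, 0.0398]), 'ee_rot': array([-3.1414e+00,  5.0000e-04, -2.3033e+00]), 'wrist_force': array([ 0.0624,  0.2826, -0.8731]), 'wrist_torque': array([0.0657, 0.0525, 0.0172]), 'finger_force': np.float64(0.0), 'width': np.float64(0.0174)}
```

>>> carry_out --steps '[[[0,0,0],0,1],[[0,0,0],0,1],[[0,0,0],0,1],[[0,0,0],0,1]]'

```text
time: 3.15
tool_pos: [0.5259, 0.2171, 0.0397]
ee_rot: [-3.14, 0.0, -2.303]
wrist_force: [3.2, -3.5, 0.5]
width: 0.0141
finger_force: 30.0
```

```bash
cat > o.py <<'E'
from h import *
o=robot.get_obs(); print({k:np.round(o[k],4) for k in ('time','tool_pos','ee_rot','wrist_force','wrist_torque','width','finger_force')})
E
python3 o.py; python3 - <<'E'
from h import *
# angle from the pad to the board's nearer edges, seen from the knob axis (pre-turn picture)
import pickle
s,w=pickle.load(open('s.pkl','rb')); c=np.array([.5255,.2183])
for n,m in(('top',s),('scene',w)):
    h=cv2.cvtColor(m['image'],cv2.COLOR_RGB2HSV); g=cv2.inRange(h,(50,150,40),(75,255,255))
    g=cv2.morphologyEx(g,cv2.MORPH_CLOSE,np.ones((15,15)))
    k=max(cv2.findContours(g,0,2)[0],key=cv2.contourArea)
    b=cv2.boxPoints(cv2.minAreaRect(k)); print(n,[ray(m,*p,.015)[:2].round(4) for p in b])
E
```

```text
{'time': np.float64(3.15), 'tool_pos': array([0.5259, 0.2171, 0.0397]), 'ee_rot': array([-3.1400e+00,  5.0000e-04, -2.3033e+00]), 'wrist_force': array([ 3.1874, -3.5254,  0.4609]), 'wrist_torque': array([-0.5487, -0.5852,  0.011 ]), 'width': np.float64(0.0141), 'finger_force': np.float64(29.9897)}
top [array([0.5454, 0.2115]), array([0.6238, 0.2094]), array([0.6193, 0.1213]), array([0.5412, 0.1241])]
scene [array([0.6236, 0.1181]), array([0.5436, 0.1213]), array([0.5468, 0.2145]), array([0.6251, 0.2056])]
```

Gripped (14.1 mm, 30 N). From the picture the pad meets the board after about 46° of turn. First 35°.

>>> carry_out --steps '[[[0,0,0],0.5,1],[[0,0,0],1.0,1],[[0,0,0],1.5,1],[[0,0,0],2.0,1],[[0,0,0],2.5,1],[[0,0,0],3.0,1],[[0,0,0],3.5,1]]'

```text
time: 4.03
tool_pos: [0.5256, 0.2176, 0.0397]
ee_rot: [-3.142, 0.001, -2.917]
wrist_force: [2.2, -1.7, 0.2]
width: 0.0141
finger_force: 30.0
```

```bash
python3 o.py; python3 - <<'E'
from h import *
s=snap('scene'); cv2.imwrite('pics/s2.png',cv2.resize(s['image'][280:460,290:490],(600,540),interpolation=cv2.INTER_CUBIC)[:,:,::-1])
E
```

```text
{'time': np.float64(4.025), 'tool_pos': array([0.5256, 0.2176, 0.0397]), 'ee_rot': array([-3.1415e+00,  1.0000e-03, -2.9168e+00]), 'wrist_force': array([ 2.2242, -1.7134,  0.221 ]), 'wrist_torque': array([-0.3876, -0.5255,  0.0494]), 'width': np.float64(0.0141), 'finger_force': np.float64(29.9916)}
```

View pics/s2.png

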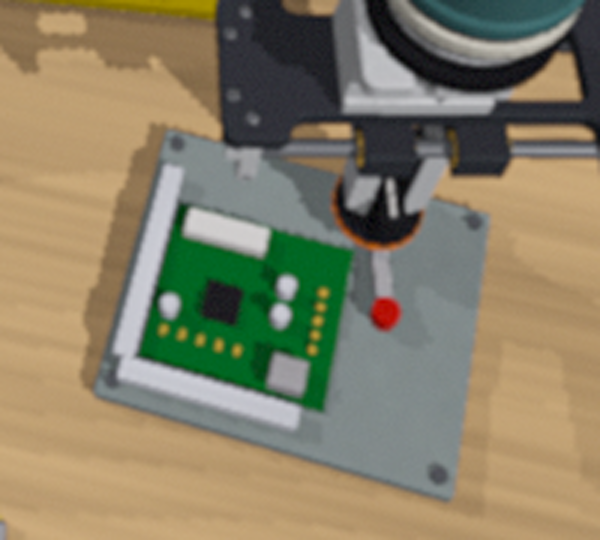

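The finger swings with the knob (torque 0.049 N m); the pad at (385,313) is still some 15 mm from the board edge at (340,310). Turning on.

>>> carry_out --steps '[[[0,0,0],0.5,1],[[0,0,0],1.0,1],[[0,0,0],1.5,1],[[0,0,0],1.8,1],[[0,0,0],1.8,1]]'

```text
time: 4.7
tool_pos: [0.5256, 0.2179, 0.0397]
ee_rot: [3.141, 0.001, 3.057]
wrist_force: [3.9, -0.7, 0.1]
width: 0.0136
finger_force: 30.0
```

```bash
python3 o.py
```

```text
{'time': np.float64(4.7), 'tool_pos': array([0.5256, 0.2179, 0.0397]), 'ee_rot': array([3.1408e+00, 9.0000e-04, 3.0567e+00]), 'wrist_force': array([ 3.8509, -0.6832,  0.1153]), 'wrist_torque': array([-0.2774, -0.5634,  0.0578]), 'width': np.float64(0.0136), 'finger_force': np.float64(29.9982)}
```

>>> carry_out --steps '[[[0,0,0],0.25,1],[[0,0,0],0.5,1],[[0,0,0],0.5,1]]'

```text
time: 5.08
tool_pos: [0.5256, 0.218, 0.0397]
ee_rot: [3.141, 0.001, 2.97]
wrist_force: [3.8, -0.3, 0.4]
width: 0.0139
finger_force: 30.0
```

```bash
python3 o.py
```

```text
{'time': np.float64(5.075), 'tool_pos': array([0.5256, 0.218 , 0.0397]), 'ee_rot': array([3.1406e+00, 9.0000e-04, 2.9696e+00]), 'wrist_force': array([ 3.8087, -0.2723,  0.4329]), 'wrist_torque': array([-0.1127, -0.6613,  0.1014]), 'width': np.float64(0.0139), 'finger_force': np.float64(30.002)}
```

>>> carry_out --steps '[[[0,0,0],0.25,1],[[0,0,0],0.5,1],[[0,0,0],0.5,1]]'

```text
time: 5.45
tool_pos: [0.5256, 0.2181, 0.0397]
ee_rot: [3.14, 0.001, 2.882]
wrist_force: [3.6, -0.7, 1.3]
width: 0.0138
finger_force: 30.0
```

```bash
python3 o.py; python3 - <<'E'
from h import *
s=snap('scene'); cv2.imwrite('pics/s3.png',cv2.resize(s['image'][280:460,290:490],(600,540),interpolation=cv2.INTER_CUBIC)[:,:,::-1])
E
```

```text
{'time': np.float64(5.45), 'tool_pos': array([0.5256, 0.2181, 0.0397]), 'ee_rot': array([3.1403e+00, 8.0000e-04, 2.8823e+00]), 'wrist_force': array([ 3.6459, -0.6876,  1.2798]), 'wrist_torque': array([ 0.0201, -0.6871,  0.0755]), 'width': np.float64(0.0138), 'finger_force': np.float64(30.0025)}
```

View pics/s3.png

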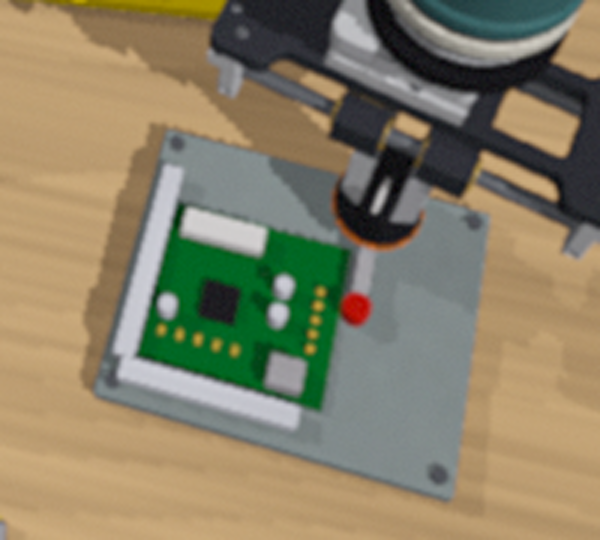

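The pad (355,308) now touches the board edge and has pushed it slightly. Next small steps, watching for about 0.2 N m.

>>> carry_out --steps '[[[0,0,0],0.25,1],[[0,0,0],0.5,1],[[0,0,0],0.5,1]]'

```text
time: 5.88
tool_pos: [0.5257, 0.2181, 0.0397]
ee_rot: [3.14, 0.001, 2.795]
wrist_force: [3.0, 0.9, -0.1]
width: 0.0139
finger_force: 30.0
```

```bash
python3 o.py
```

```text
{'time': np.float64(5.875), 'tool_pos': array([0.5257, 0.2181, 0.0397]), 'ee_rot': array([3.1401e+00, 7.0000e-04, 2.7947e+00]), 'wrist_force': array([ 3.0409,  0.9252, -0.123 ]), 'wrist_torque': array([ 0.191 , -0.8307,  0.1759]), 'width': np.float64(0.0139), 'finger_force': np.float64(30.0032)}
```

>>> carry_out --steps '[[[0,0,0],0.25,1],[[0,0,0],0.4,1],[[0,0,0],0.4,1]]'

```text
time: 6.25
tool_pos: [0.5257, 0.2182, 0.0397]
ee_rot: [3.14, 0.001, 2.724]
wrist_force: [5.3, 1.7, -0.1]
width: 0.0141
finger_force: 30.0
```

```bash
python3 o.py; python3 - <<'E'
from h import *
s=snap('scene'); cv2.imwrite('pics/s4.png',cv2.resize(s['image'][280:460,290:490],(600,540),interpolation=cv2.INTER_CUBIC)[:,:,::-1])
E
```

```text
{'time': np.float64(6.25), 'tool_pos': array([0.5257, 0.2182, 0.0397]), 'ee_rot': array([3.1399e+00, 6.0000e-04, 2.7243e+00]), 'wrist_force': array([ 5.2894,  1.659 , -0.1009]), 'wrist_torque': array([ 0.4375, -0.9872,  0.1697]), 'width': np.float64(0.0141), 'finger_force': np.float64(30.0117)}
```

View pics/s4.png

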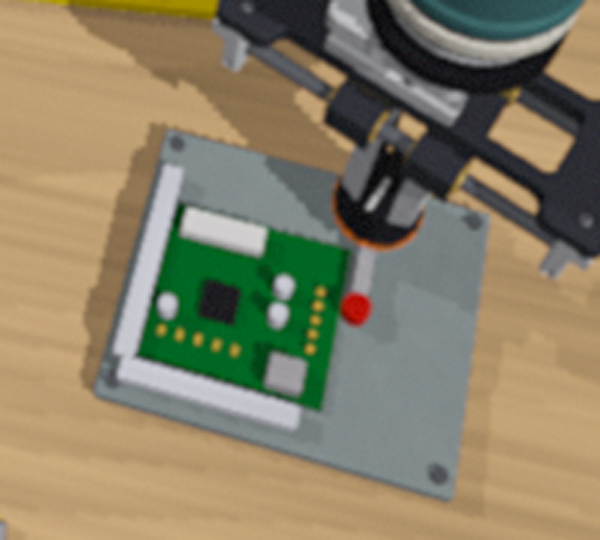

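>>> carry_out --steps '[[[0,0,0],0.3,1],[[0,0,0],0.5,1],[[0,0,0],0.5,1]]'

```text
time: 6.68
tool_pos: [0.5257, 0.2183, 0.0397]
ee_rot: [3.14, 0.0, 2.637]
wrist_force: [4.4, 2.5, -0.6]
width: 0.0141
finger_force: 30.0
```

```bash
python3 o.py; cat > p.py <<'E'
from h import *
import pickle
s0,w0=pickle.load(open('s.pkl','rb')); c=np.array([.5255,.2183])
for m in (w0,robot.snapshot('scene')):
    im=m['image'].astype(int); k=(im[...,0]>150)&(im[...,1]<60)&(im[...,2]<60)
    k[:280]=0;k[460:]=0;k[:,:290]=0;k[:,490:]=0
    v,u=np.nonzero(k); X=ray(m,u.mean(),v.mean(),.024)[:2]-c; print('pad deg',np.degrees(np.arctan2(X[1],X[0])),np.hypot(*X))
E
python3 p.py
```

```text
{'time': np.float64(6.675), 'tool_pos': array([0.5257, 0.2183, 0.0397]), 'ee_rot': array([3.1397e+00, 5.0000e-04, 2.6369e+00]), 'wrist_force': array([ 4.4337,  2.4905, -0.6   ]), 'wrist_torque': array([ 0.4658, -0.933 ,  0.1149]), 'width': np.float64(0.0141), 'finger_force': np.float64(30.0084)}
pad deg 46.19622640453059 0.050616568170289165
pad deg -3.951514411138867 0.05161746044639969
```

Pad angle 46°→-4° while the tool turned 77°: about 0.45 rad at most of slip, so stop here and let go.

>>> carry_out --steps '[[[0,0,0],0,0],[[0,0,0],0,-0.5],[[0,0,0],0,-0.5],[[0,0,-0.01],0,-0.5],[[0,0,-0.04],0,-0.7],[[0,0,-0.08],0,-0.7],[[0,0,-0.12],0,-0.7],[[0,0,-0.15],0,-0.7],[[0,0,-0.15],0,-0.7]]'

```text
time: 7.85
tool_pos: [0.5268, 0.2181, 0.1935]
ee_rot: [3.136, 0.005, 2.636]
wrist_force: [0.2, -0.3, -0.2]
width: 0.0797
finger_force: 0.0
```

```bash
python3 o.py; python3 p.py; python3 - <<'E'
from h import *
s=snap('wrist','w2.png')
K,R,t=s['mtx'],s['R'],s['t']; z=s['z_map']
V,U=np.mgrid[:480,:640]
P=np.stack([(U-K[0,2])*z/K[0,0],(V-K[1,2])*z/K[1,1],z],-1); X=(P-t)@R
k=(z>0)&(X[...,2]>.058)&(X[...,2]<.07)&(np.hypot(X[...,0]-.526,X[...,1]-.2187)<.04)
Q=X[k]; print(len(Q),cv2.minAreaRect((Q[:,:2]*1000).astype(np.float32)))
im=s['image'].astype(int); r=(im[...,0]>150)&(im[...,1]<60)&(im[...,2]<60)&(z>0)&(np.hypot(X[...,0]-.526,X[...,1]-.2187)<.07)
print(X[r].mean(0))
E
```

```text
{'time': np.float64(7.85), 'tool_pos': array([0.5268, 0.2181, 0.1935]), 'ee_rot': array([3.1363, 0.0051, 2.6362]), 'wrist_force': array([ 0.2217, -0.251 , -0.2187]), 'wrist_torque': array([-0.0138,  0.0174, -0.0143]), 'width': np.float64(0.0797), 'finger_force': np.float64(0.0)}
pad deg 46.19622640453059 0.050616568170289165
pad deg -3.6723831576066774 0.05156539417802092
903 ((525.0018310546875, 217.35960388183594), (13.498047828674316, 41.62013626098633), 61.28601837158203)
[0.575238   0.21514168 0.02543501]
```

View pics/w2.png

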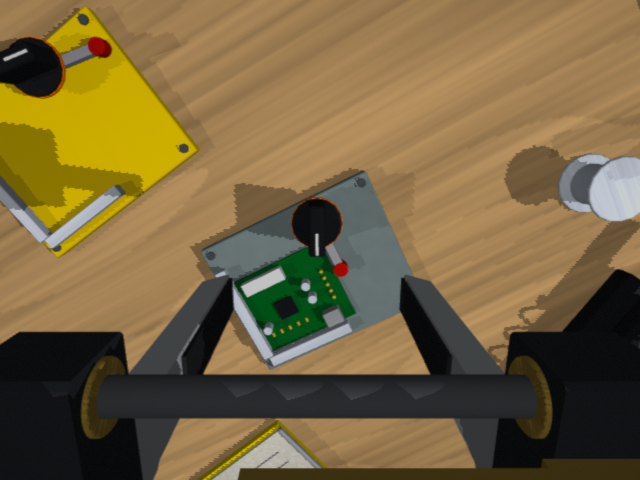

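The wrist view shows the pad (341,269) on the board, which lies against the fence. The bar is at -29° and the pad at -3°, so the clutch slipped about 0.45 rad, under the 0.7 limit. The gripper is clear.

```bash
python3 -c "
from bench import robot
print(robot.close_job())"
```

```text
the job is handed in; nothing more can be done
None
```

The green board is clamped against its fence and the job is handed in: the knob's clutch slipped about 0.45 rad (more than the 0.25 needed, under the 0.7 limit), the gripper let go and moved clear, and the blue fixture was not touched.

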